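# Space the tile in the jig and hold it flush

## Robot

A 6-joint arm with a two-finger parallel gripper is mounted at the origin on a cart in front of the work surface, level with it; the furniture and walls round the work are solid. World frame = base frame: x ahead of the robot, y to its left, z up, the work surface at z = 0. Lengths are in m, angles in rad, forces in N, time in s.
With the tool pointing down it reaches from about 0.375 to 0.975 m from the base axis. Payload 3.8 kg.
Tool frame: the origin (TCP) lies at the very end of the fingers, on their centre line; the grasp point (between the pads) lies 19 mm behind it; z points along the fingers, y is the line along which they close (so a half turn about z gives the same grasp; the last joint's range is limited). The gripper opens to 85 mm and grips with 20 to 120 N. Pads are 22 mm wide; open, the fingers measure 114 mm over their backs; the gripper's body (76 mm by 85 mm) begins 54 mm behind the grasp point. The pads swing forward as they close: fully open they stand 13 mm farther back than shut.
Start: joints at [1.133, 0.264, 1.604, -0, 1.274, -0.037], TCP at [0.263, 0.622, 0.231] pointing down, gripper open.
Joint ranges: [-2.63, 2.63], [-0.94, 2.18], [0.31, 2.57], [-1.31, 4.45], [0, 2.66], [-2.55, 2.55]. Speed limits (rad/s): [2.57, 2.57, 3.14, 3.14, 3.14, 3.14].

## Interface

Orientations are given as a rotation vector (axis times angle).
In Python, from workcell import * gives the robot as it stands.
- The arm moves only by the shell command python3 -m crank 'ROWS' [OPENING] [FORCE]. ROWS is JSON, a list that holds one entry, the list of rows, each a list of 6 numbers: the shift along the tool's x, y, z in cm, then the turn, a rotation vector about the tool's x, y, z in rad. In form: [[[dx, dy, dz, ax, ay, az], ...]]. A call has 1 to 8 rows; each row shifts and turns the commanded pose from where the row before left it, along the tool's axes as they then stand; what a row does not reach is not made up. A row lasts 1/12 s, in which the tool goes at most 41.7 mm and 7.16 degrees, less where a joint would pass 70% of its speed; a pose out of reach is approached as far as the arm can. A call with a gripper value outside its range is refused whole. OPENING is the finger opening in cm, from 0 to 8.54, set as the call begins (- or left out, the last holds). The fingers move at their own pace and stop on an object; FORCE is the grip in N (left out, the last holds). Time passes only in rows, so rows that do not move let the fingers close. It gives the time, the measured TCP pose, the force, the opening and the grip force at its end, in the units of the state.
- read_state(): the state, without advancing time (a new reading comes with each control period).
- read_camera(name): name is "scene" or "side" or "wrist"; returns the picture (420x560x3 uint8, blue, green, red); there is no depth.
- camera_model(name): a dict with "camera_matrix" (3x3 intrinsics, pixels), "k1" (the pictures are not rectified: a ray, as slopes to the right and down, at radius r is drawn at 1 + k1 r^2 times it, then the intrinsics apply), "R" (3x3) and "t" (3): a world point X has camera coordinates R X + t. Camera axes: x right, y down, z forward; pixel columns grow to the right and rows downward; lengths in m; the calibration is good to about 2 mm. A picture is of the moment at which its call begins: read the wrist's pose just before it. camera_model takes no time and is no camera call; for the wrist camera it gives the pose at the moment of the call.
- finish_job(): hands the job in; it is judged then, once.
The state is a dict: "time": time; "q": joint angles; "joint_vel": joint speeds; "joint_torque": joint torques, N m; "tool_pos": TCP position; "tcp_rot": TCP orientation; "wrist_force": force on the tool from outside, world axes, zero at the start; "torque": the same for the moment, N m; "width": opening from 0.0 (shut) to 1.0 (fully open); "grip_force": force on a finger pad.
Only numpy, scipy, OpenCV 4.12 (cv2) and the standard library are available. Lean on these libraries where they do the work, as an engineer would, in place of code of your own. Each camera call takes 0.05 s, during which the arm holds its last target. There are 200 camera calls.

## Task

The white tile in the bonding jig has a gap on either side, between it and an end stop; only one of the two is wide enough for the grey spacer. Slide the spacer into that gap until it stands upright on the jig's base plate, within the length of the tile, and let go of it; then press the sprung tile gently down with the fingertips until it is flush with the tops of the stops, and finish while still holding it pressed down there. Leave the spacer in the gap and do not disturb the filter cube, the dish or the counter.

Things in the scene. Friction and masses are not known exactly. Their poses are not given: they have to be found in the camera images.
- jig: fixed grey-painted base plate of the bonding jig, 110 (x) x 164 (y) mm, top surface 12 mm above the worktop. Origin at the middle of its underside, on the worktop; z up. The tile lies over its middle, an end stop stands to each side (+y, -y) of the tile; which is where varies. The gaps run along x, are open above and at both ends; their floor is the base plate.
- tile: white ceramic tile, 80 (x) x 70 (y) x 10 mm thick, on the jig's spring bed, centred on the jig and parallel to it; moves only down. Origin at the middle of its underside: 30 mm above the worktop when up, 24 mm when fully down on a solid stop, its top then at 34 mm, level with both stops. About 3 N starts it, about 8 N holds it flush, beyond that it is rigid; it rises again when released.
- stop_thin: end stop at the wide gap: fixed aluminium bar, 96 (x) x 12 (y) x 22 mm high, parallel to the jig, its centre 59 mm from the jig's centre on the jig's +y or -y side. Origin at the middle of its underside, 12 mm above the worktop; top at 34 mm. The gap between it and the tile is 18 mm wide, its middle 44 mm from the jig's centre.
- stop_thick: end stop with the narrow gap: as the thin stop but 32 mm thick in y, on the other side, also centred 59 mm from the jig's centre; the gap between it and the tile is 8 mm, too narrow for the spacer.
- spacer: loose grey slab standing on edge on the worktop, 60 long (x) x 14 thick (y) x 60 mm high (z), about 0.13 kg, with a slightly chamfered foot and fine grooves near the top of both broad faces. Origin at the middle of its underside. Can be gripped across the 14 mm from above; standing in the gap its top is 72 mm above the worktop.
- filter_cube: bystander: black cube-shaped filter holder, 34 x 34 x 35 mm, origin at the middle of its underside
- petri_dish: bystander: round dish, 60 mm across, 15 mm high, origin at the middle of its underside
- tally_counter: bystander: round white hand counter, about 50 x 45 x 25 mm, origin at the middle of its underside
There are look-alikes about, which are no part of the job. Of the things like the spacer, leave any that is turquoise; of the rest the larger one is meant.

How it is judged:
By the outcome, as a careful person would: the job done as asked, in the order asked, and still so for the second after the job is handed in, while the arm keeps its last pose, push and grip.
It also fails if it takes over 58 s, if anything falls off the work surface, if the arm or the gripper's body presses on something with over 40 N, if the wrist force passes 120 N, or if a joint passes its speed limit or range.

## Working session

There is one attempt and no reset: what is moved stays moved. The work goes in short steps, Python scripts to look and compute and a shell command to move; the robot and the scene stay as the last step left them, time stands still between calls to the robot, and variables do not carry over. Pictures are saved under pics/ and viewed, at most 10 in all, crops included, and the job is handed in when it is done.

```bash
ls; mkdir -p pics; python3 - <<'E'
from workcell import *
import cv2,numpy as np
s=read_state();print(s['time'],s['tool_pos'],s['tcp_rot'],s['width'])
for n in ("scene","side"):
    cv2.imwrite(f"pics/{n}0.png",read_camera(n)); m=camera_model(n); print(n,{k:np.round(v,3).tolist() for k,v in m.items()})
E
```

```text
pics
0.0 [0.26302728 0.62084722 0.22994546] [-0.6252168  -3.07822393  0.00343002] 0.998068547067251
scene {'camera_matrix': [[505.422, 0.0, 273.147], [0.0, 505.422, 203.823], [0.0, 0.0, 1.0]], 'k1': -0.034, 'R': [[0.542, -0.84, 0.009], [-0.552, -0.364, -0.75], [0.633, 0.402, -0.661]], 't': [-0.404, 0.336, 0.817]}
side {'camera_matrix': [[491.434, 0.0, 274.834], [0.0, 491.434, 216.425], [0.0, 0.0, 1.0]], 'k1': 0.043, 'R': [[-0.973, -0.231, 0.013], [-0.159, 0.627, -0.763], [0.168, -0.744, -0.647]], 't': [0.576, 0.211, 0.963]}
```

View pics/scene0.png

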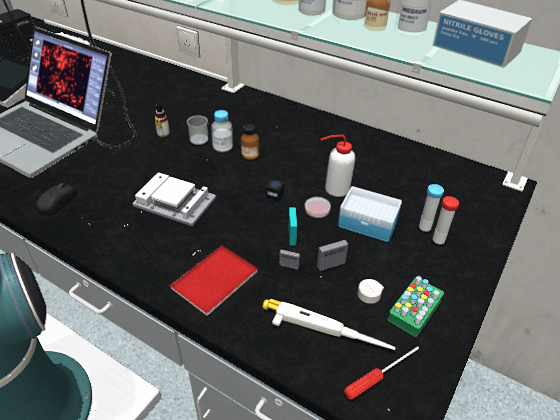

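View pics/side0.png

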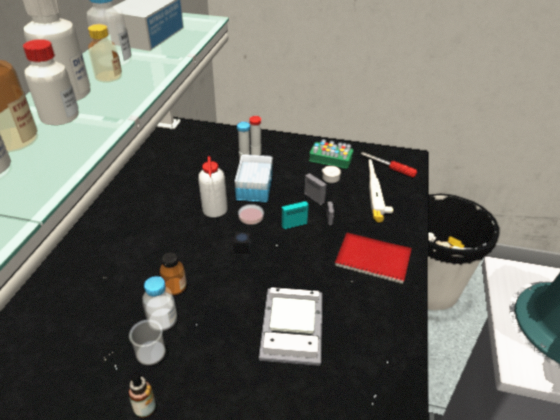

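Scene view: the spacer-like candidates are turquoise (293,226), small grey (289,259) and larger grey (332,255); the last is the one meant. The jig is at (175,197) in scene and (293,325) in side. The filter cube, dish and counter are at (274,188), (317,207) and (370,291). I'll check with one close crop.

```bash
cat > h.py <<'E'
from workcell import *
import cv2,numpy as np
def ray(m,p):
    d=(np.array(p,float)-m['camera_matrix'][:2,2])/m['camera_matrix'][0,0]
    u=d.copy()
    for _ in range(20): u=d/(1+m['k1']*(u@u))
    R=np.array(m['R']);return -R.T@np.array(m['t']),R.T@np.array([*u,1])
def onz(m,p,z):
    o,d=ray(m,p);return o+d*(z-o[2])/d[2]
def fit(m,X):
    c=np.array(m['R'])@X+m['t'];u=c[:2]/c[2];u=u*(1+m['k1']*(u@u));return u*m['camera_matrix'][0,0]+np.array(m['camera_matrix'])[:2,2]
E
python3 - <<'E'
import cv2,numpy as np
a=cv2.imread('pics/scene0.png');b=cv2.imread('pics/side0.png')
f=lambda i,x,y:cv2.resize(i[y:y+75,x:x+100],(400,300),interpolation=cv2.INTER_CUBIC)
cv2.imwrite('pics/crop1.png',np.vstack([np.hstack([f(a,270,205),f(b,260,160)]),np.hstack([f(a,125,160),f(b,243,288)])]))
E
```

```text
(no output)
```

View pics/crop1.png

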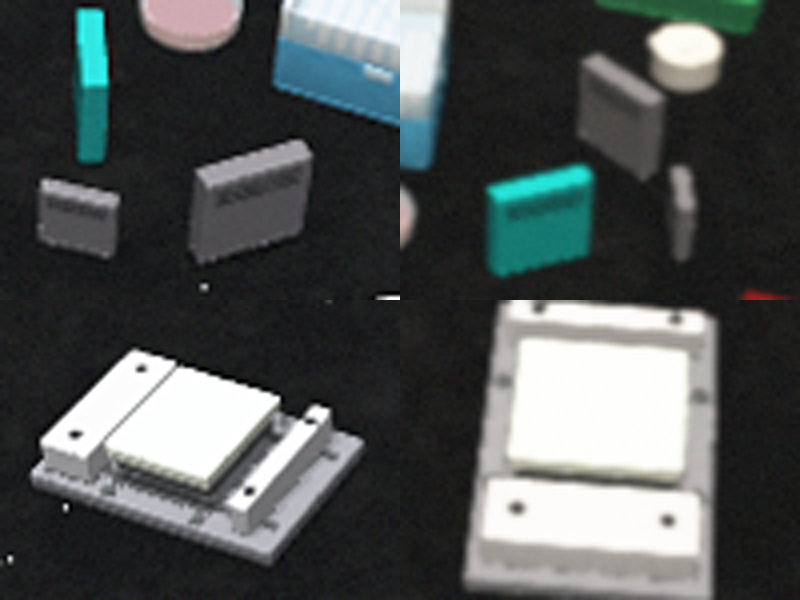

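Crop: the larger grey slab is confirmed at scene (332,255) / side (315,189). In the jig, the thin stop is on the +scene-right side, nearest the robot's right, with the wide gap beside it. Next I'll measure both.

```bash
python3 - <<'E'
from h import *
S=camera_model('scene');D=camera_model('side')
c=lambda p,x,y,ox,oy:((p[0]-ox)/4+x,(p[1]-oy)/4+y)
def pr(n,P): P=np.array(P);print(n,P.round(4)[:,:2].tolist(),P.mean(0).round(4)[:2])
pr('spS',[onz(S,c(p,270,205,0,0),.06) for p in [(200,175),(307,147)]])
pr('spD',[onz(D,c(p,260,160,400,0),.06) for p in [(590.5,57.5),(657,97)]])
pr('tileS',[onz(S,c(p,125,160,0,300),.04) for p in [(175,365),(280,398),(210,487),(105,455)]])
pr('tileD',[onz(D,c(p,243,288,400,300),.04) for p in [(520,340),(690,347),(685,472),(512,465)]])
pr('thinS',[onz(S,c(p,125,160,0,300),.034) for p in [(318,408),(240,507)]])
pr('smallS',[onz(S,(289,250),.04)]*1)
pr('turqS',[onz(S,(293,212),.06)])
pr('bottle',[onz(S,(340,190),.0)]);pr('counter',[onz(S,(370,290),.02)]);pr('dish',[onz(S,(317,207),.01)]);pr('cube',[onz(S,(274,188),.02)])
E
```

```text
spS [[0.5291, -0.251], [0.5761, -0.287]] [ 0.5526 -0.269 ]
spD [[0.5762, -0.2866], [0.5292, -0.2557]] [ 0.5527 -0.2711]
tileS [[0.5567, 0.1772], [0.5671, 0.1045], [0.4843, 0.0868], [0.4722, 0.155]] [0.5201 0.1309]
tileD [[0.5706, 0.1078], [0.4899, 0.0922], [0.4798, 0.1648], [0.557, 0.18]] [0.5243 0.1362]
thinS [[0.5777, 0.0849], [0.4855, 0.0668]] [0.5316 0.0759]
smallS [[0.5085, -0.1915]] [ 0.5085 -0.1915]
turqS [[0.5928, -0.1492]] [ 0.5928 -0.1492]
bottle [[0.7829, -0.172]] [ 0.7829 -0.172 ]
counter [[0.5204, -0.3703]] [ 0.5204 -0.3703]
dish [[0.6865, -0.1602]] [ 0.6865 -0.1602]
cube [[0.6794, -0.0452]] [ 0.6794 -0.0452]
```

```bash
cat >> h.py <<'E'
from scipy.spatial.transform import Rotation as Ro
def plan(target,yaw_y=None):
    """shift (cm, tool axes) and turn about tool z to align tool y with world yaw (mod pi)"""
    s=read_state();R=Ro.from_rotvec(s['tcp_rot']).as_matrix()
    d=R.T@(np.array(target)-s['tool_pos'])*100
    print('t',round(s['time'],2),'pos',np.round(s['tool_pos'],4),'q',np.round(s['q'],2),'F',np.round(s['wrist_force'],1),'w',round(s['width'],3))
    print('shift cm',d.round(2),'tilt rad',np.cross(R[:,2],[0,0,-1])@R)
    if yaw_y is not None:
        v=R.T@np.array([np.cos(yaw_y),np.sin(yaw_y),0]);a=np.arctan2(-v[0],v[1]);print('turn z',round((a+np.pi/2)%np.pi-np.pi/2,4))
E
python3 - <<'E'
from h import *
plan([.5527,-.27,.23],np.radians(54.5))
E
```

```text
t 0.1 pos [0.2631 0.6209 0.23  ] q [ 1.13  0.26  1.61  0.    1.27 -0.04] F [-0.3 -0.4 -0.1] w 0.998
shift cm [-61.43 -70.73   0.15] tilt rad [-2.06773975e-03 -8.42108965e-05  0.00000000e+00]
turn z 0.2188
```

```bash
R='[-2.5,-2.9,0,0,0,0]'; python3 -m crank '[[[-2.5,-2.9,0,0,0,0],[-2.5,-2.9,0,0,0,0],[-2.5,-2.9,0,0,0,0],[-2.5,-2.9,0,0,0,0],[-2.5,-2.9,0,0,0,0],[-2.5,-2.9,0,0,0,0],[-2.5,-2.9,0,0,0,0],[-2.5,-2.9,0,0,0,0]]]' 8.5 && python3 -m crank '[[[-2.5,-2.9,0,0,0,0],[-2.5,-2.9,0,0,0,0],[-2.5,-2.9,0,0,0,0],[-2.5,-2.9,0,0,0,0],[-2.5,-2.9,0,0,0,0],[-2.5,-2.9,0,0,0,0],[-2.5,-2.9,0,0,0,0],[-2.5,-2.9,0,0,0,0]]]' && python3 -m crank '[[[-2.5,-2.9,0,0,0,0],[-2.5,-2.9,0,0,0,0],[-2.5,-2.9,0,0,0,0],[-2.5,-2.9,0,0,0,0],[-2.5,-2.9,0,0,0,0],[-2.5,-2.9,0,0,0,0],[-2.5,-2.9,0,0,0,0],[0,0,0,0,0,0.1]]]' && python3 -m crank '[[[0,0,0,0,0,0.1],[0,0,0,0,0,0],[0,0,0,0,0,0]]]'
python3 - <<'E'
from h import *
plan([.5527,-.27,.23],np.radians(54.5))
cv2.imwrite('pics/w1.png',read_camera('wrist'));m=camera_model('wrist')
for X in ([.5527,-.27,.06],[.5085,-.19,.04]): print(fit(m,np.array(X)))
print(-np.array(m['R']).T@m['t'],m['R'])
E
```

```text
time: 0.77
tool_pos: [0.3568, 0.3279, 0.2308]
tcp_rot: [-0.625, -3.079, 0.001]
wrist_force: [1.1, 0.4, 0.6]
width: 0.99
grip_force: 0.0
time: 1.43
tool_pos: [0.4504, 0.0363, 0.2311]
tcp_rot: [-0.625, -3.079, -0.0]
wrist_force: [0.6, 0.0, 0.0]
width: 0.996
grip_force: 0.0
time: 2.1
tool_pos: [0.5338, -0.2231, 0.2306]
tcp_rot: [0.785, 3.041, -0.005]
wrist_force: [-0.1, 0.7, 0.2]
width: 0.998
grip_force: 0.0
time: 2.35
tool_pos: [0.5321, -0.217, 0.2306]
tcp_rot: [-0.926, -3.001, -0.0]
wrist_force: [-0.1, -0.1, 0.7]
width: 0.989
grip_force: 0.0
t 2.35 pos [ 0.5321 -0.217   0.2306] q [-0.43  0.08  1.82  0.    1.24 -1.4 ] F [-0.1 -0.1  0.7] w 0.989
shift cm [-4.69 -3.22  0.06] tilt rad [-0.00021235 -0.00126508  0.        ]
turn z 0.0212
[245.86706154 240.71831873]
[291.95504978 146.4129175 ]
[ 0.4699746  -0.17431814  0.37351196] [[ 5.62702140e-01  8.26659684e-01 -2.61795671e-04]
 [ 7.89737919e-01 -5.37476081e-01  2.95691531e-01]
 [ 2.44295559e-01 -1.66593008e-01 -9.55283439e-01]]
```

View pics/w1.png

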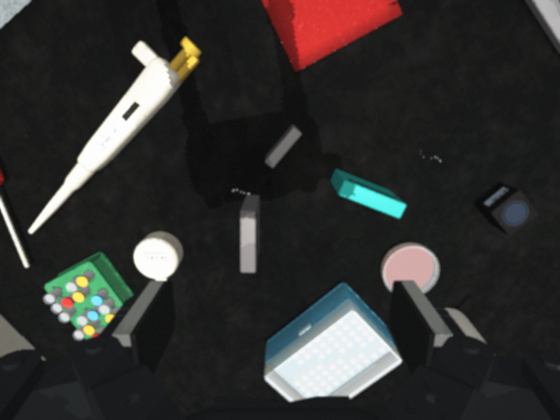

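Wrist view: the spacer top runs from about (249,205) to (248,272). The small grey is at (283,146), the turquoise at (368,195) and the counter at (158,256). I'll refine with a mask.

```bash
python3 - <<'E'
from h import *
m=camera_model('wrist');im=cv2.imread('pics/w1.png')[180:290,225:275]
g=cv2.cvtColor(im,cv2.COLOR_BGR2GRAY)
_,b=cv2.threshold(g,0,255,cv2.THRESH_OTSU)
print(_)
for r in range(0,110,6): print(r+180,g[r,8:42:2].tolist())
E
```

```text
93.0
180 [15, 14, 15, 17, 16, 14, 15, 14, 14, 13, 14, 15, 17, 14, 16, 15, 13]
186 [16, 17, 14, 14, 12, 11, 13, 17, 15, 18, 15, 14, 17, 18, 17, 14, 15]
192 [51, 22, 22, 43, 72, 78, 49, 62, 70, 18, 16, 15, 14, 19, 16, 17, 14]
198 [13, 16, 15, 17, 16, 22, 49, 61, 60, 61, 61, 60, 60, 41, 18, 14, 18]
204 [25, 23, 24, 25, 30, 52, 60, 61, 61, 61, 60, 61, 55, 41, 26, 27, 26]
210 [25, 25, 23, 34, 66, 73, 72, 72, 73, 71, 71, 60, 52, 41, 24, 22, 24]
216 [27, 26, 23, 45, 92, 101, 114, 117, 109, 108, 102, 70, 44, 38, 24, 23, 24]
222 [29, 28, 26, 67, 161, 185, 186, 188, 190, 191, 188, 129, 51, 38, 23, 23, 25]
228 [28, 29, 27, 69, 163, 184, 186, 187, 188, 189, 185, 123, 48, 40, 26, 28, 25]
234 [29, 30, 28, 63, 155, 182, 184, 186, 186, 189, 185, 128, 47, 42, 30, 26, 22]
240 [23, 26, 27, 65, 159, 181, 183, 185, 185, 187, 184, 125, 45, 38, 23, 26, 25]
246 [26, 25, 25, 68, 158, 171, 165, 162, 163, 164, 158, 99, 42, 39, 28, 26, 23]
252 [23, 24, 23, 62, 144, 159, 161, 160, 162, 161, 158, 110, 47, 31, 25, 26, 23]
258 [24, 24, 24, 61, 142, 159, 159, 159, 160, 161, 157, 109, 40, 26, 25, 26, 26]
264 [26, 25, 21, 60, 140, 158, 157, 158, 159, 159, 156, 108, 36, 26, 24, 22, 24]
270 [27, 27, 24, 56, 133, 153, 154, 155, 155, 156, 153, 103, 29, 23, 24, 24, 24]
276 [26, 26, 28, 27, 30, 28, 28, 27, 25, 27, 24, 25, 24, 26, 26, 26, 27]
282 [26, 29, 28, 29, 27, 27, 25, 25, 29, 28, 27, 28, 26, 27, 28, 29, 30]
288 [27, 30, 29, 28, 28, 32, 30, 28, 28, 27, 24, 27, 28, 26, 27, 29, 27]
```

```bash
python3 - <<'E'
from h import *
m=camera_model('wrist')
a=onz(m,(248.0,206.5),.06);b=onz(m,(247.7,273),.06);l=onz(m,(240.3,240),.06);r=onz(m,(255.5,240),.06)
c=(a+b)/2;y=np.arctan2(*(b-a)[1::-1]);print(c,np.degrees(y),np.linalg.norm(a-b),np.linalg.norm(l-r),(l+r)/2)
plan([c[0],c[1],.13],y+np.pi/2)
E
```

```text
[ 0.55368018 -0.26852041  0.06      ] -36.043423421236966 0.06394145842363595 0.013648531305497286 [ 0.55316693 -0.26808631  0.06      ]
t 2.4 pos [ 0.5322 -0.2167  0.2308] q [-0.43  0.08  1.82  0.    1.24 -1.4 ] F [ 0.3 -0.7  0.4] w 0.996
shift cm [-4.7  -3.07 10.08] tilt rad [-9.66178417e-05 -8.61948297e-04  0.00000000e+00]
turn z 0.0311
```

```bash
python3 -m crank '[[[0,0,0,0,0,0.031],[-2.4,-1.45,0,0,0,0],[-2.4,-1.45,0,0,0,0],[0,0,3,0,0,0],[0,0,3,0,0,0],[0,0,3,0,0,0],[0,0,0,0,0,0],[0,0,0,0,0,0]]]' 5
python3 - <<'E'
from h import *
plan([.553,-.269,.036],np.radians(54.1))
E
```

```text
time: 3.07
tool_pos: [0.5525, -0.2672, 0.1393]
tcp_rot: [-0.971, -2.982, -0.001]
wrist_force: [-0.3, -0.8, 1.4]
width: 0.585
grip_force: 0.0
t 3.07 pos [ 0.5525 -0.2672  0.1393] q [-0.49  0.22  1.83  0.    1.09 -1.43] F [-0.3 -0.8  1.4] w 0.585
shift cm [-0.2  -0.11 10.33] tilt rad [-0.00071402 -0.00517146  0.        ]
turn z -0.0031
```

```bash
python3 -m crank '[[[-0.2,-0.1,2.6,0,-0.003,0],[0,0,2.6,0,0,0],[0,0,2.5,0,0,0],[0,0,1.6,0,0,0],[0,0,1,0,0,0],[0,0,0,0,0,0],[0,0,0,0,0,0]]]' 5 && python3 -m crank '[[[0,0,0,0,0,0],[0,0,0,0,0,0],[0,0,0,0,0,0],[0,0,0,0,0,0],[0,0,0,0,0,0],[0,0,0,0,0,0]]]' 0 40
python3 - <<'E'
from h import *
plan([.553,-.269,.036],np.radians(54.1))
cv2.imwrite('pics/w2.png',read_camera('wrist'))
E
```

```text
time: 3.65
tool_pos: [0.5566, -0.2712, 0.04]
tcp_rot: [0.973, 2.982, -0.002]
wrist_force: [0.4, 0.0, -0.7]
width: 0.588
grip_force: 0.0
time: 4.15
tool_pos: [0.5568, -0.2716, 0.0402]
tcp_rot: [0.974, 2.98, -0.002]
wrist_force: [-1.3, 0.6, 5.7]
width: 0.153
grip_force: 40.3
t 4.15 pos [ 0.5568 -0.2716  0.0402] q [-0.49  0.34  1.89 -0.    0.91 -1.43] F [-1.3  0.6  5.7] w 0.153
shift cm [ 0.46 -0.01  0.42] tilt rad [0.00050208 0.00631824 0.        ]
turn z -0.0052
```

```bash
python3 -m crank '[[[0,0,-1,0,0,0],[0,0,-2,0,0,0],[0,0,-3,0,0,0],[0,0,-3,0,0,0],[0,0,-3,0,0,0],[0,0,-2,0,0,0],[0,0,0,0,0,0],[0,0,0,0,0,0]]]'
python3 - <<'E'
from h import *
plan([.53,.09,.18],np.radians(101))
s=read_state();print(s['grip_force'])
E
```

```text
time: 4.87
tool_pos: [0.5557, -0.271, 0.18]
tcp_rot: [0.974, 2.981, -0.002]
wrist_force: [-0.1, 1.1, -2.3]
width: 0.153
grip_force: 39.4
t 4.87 pos [ 0.5557 -0.271   0.18  ] q [-0.49  0.19  1.79 -0.    1.15 -1.43] F [-0.1  1.1 -2.3] w 0.153
shift cm [23.4  27.61 -0.13] tilt rad [0.00042716 0.00606941 0.        ]
turn z -0.8238
39.37527894973755
```

```bash
python3 -m crank '[[[1.5,1.8,0,0,0.006,0],[1.9,2.25,0,0,0,0],[1.9,2.25,0,0,0,0],[1.9,2.25,0,0,0,0],[1.9,2.25,0,0,0,0],[1.9,2.25,0,0,0,0],[1.9,2.25,0,0,0,0],[1.9,2.25,0,0,0,0]]]' && python3 -m crank '[[[1.9,2.25,0,0,0,0],[1.9,2.25,0,0,0,0],[1.9,2.25,0,0,0,0],[1.9,2.25,0,0,0,0],[1.3,1.4,0,0,0,-0.1],[0,0,0,0,0,-0.1],[0,0,0,0,0,-0.1],[0,0,0,0,0,-0.1]]]' && python3 -m crank '[[[0,0,0,0,0,-0.1],[0,0,0,0,0,-0.1],[0,0,0,0,0,-0.1],[0,0,0,0,0,-0.1],[0,0,0,0,0,-0.02],[0,0,0,0,0,0],[0,0,0,0,0,0],[0,0,0,0,0,0]]]'
python3 - <<'E'
from h import *
plan([.53,.09,.18],np.radians(101))
cv2.imwrite('pics/w3.png',read_camera('wrist'));m=camera_model('wrist');np.save('m3.npy',m,allow_pickle=True)
E
```

```text
time: 5.53
tool_pos: [0.5368, -0.04, 0.1757]
tcp_rot: [-0.974, -2.978, 0.0]
wrist_force: [0.6, 0.1, -1.6]
width: 0.15
grip_force: 39.3
time: 6.2
tool_pos: [0.5266, 0.0953, 0.1759]
tcp_rot: [-0.352, -3.114, -0.0]
wrist_force: [-0.0, -0.9, -1.1]
width: 0.154
grip_force: 39.4
time: 6.87
tool_pos: [0.5283, 0.0948, 0.178]
tcp_rot: [0.292, -3.124, -0.003]
wrist_force: [0.2, -0.2, -0.7]
width: 0.154
grip_force: 39.4
t 6.87 pos [0.5283 0.0948 0.178 ] q [ 0.13  0.05  1.96  0.    1.14 -1.63] F [ 0.2 -0.2 -0.7] w 0.154
shift cm [-0.08 -0.51 -0.2 ] tilt rad [ 0.0022973 -0.0035671  0.       ]
turn z -0.0055
```

View pics/w3.png

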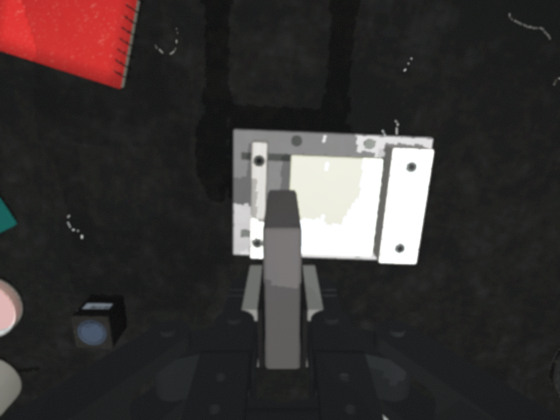

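```bash
python3 - <<'E'
import cv2
im=cv2.imread('pics/w3.png')[120:270,235:435];cv2.imwrite('pics/crop3.png',cv2.resize(im,(800,600),interpolation=cv2.INTER_CUBIC))
E
```

```text
(no output)
```

View pics/crop3.png

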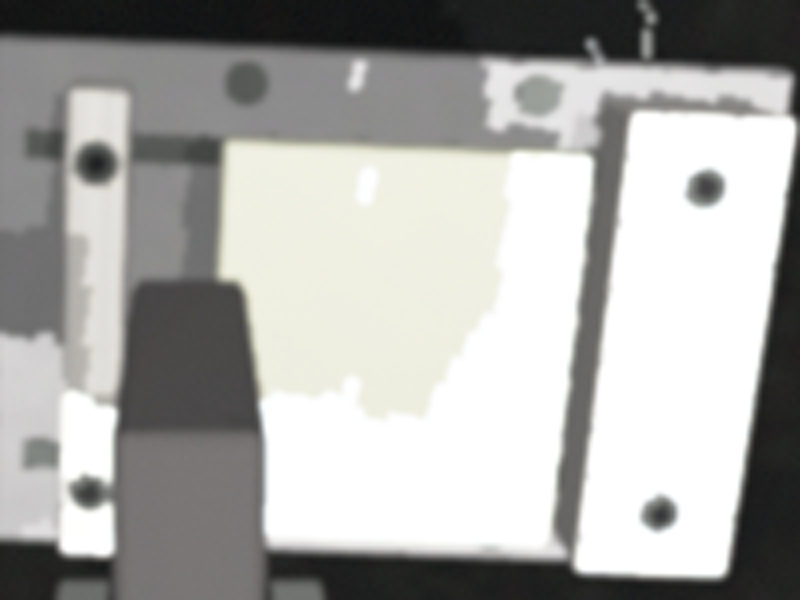

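```bash
python3 - <<'E'
from h import *
m=np.load('m3.npy',allow_pickle=True).item()
w=lambda p,z:onz(m,(p[0]/4+235,p[1]/4+120),z)
thin=np.array([w(p,.034) for p in [(67,87),(128,89),(115,556),(59,556)]])
thick=np.array([w(p,.034) for p in [(629,110),(796,116),(729,578),(573,574)]])
tile=np.array([w(p,.04) for p in [(222,140),(593,153),(553,547)]])
scr=[w(p,.034) for p in [(96,163),(88,492),(705,187),(658,513)]]
ang=lambda v:np.degrees(np.arctan2(v[1],v[0]))
ct,ck=thin.mean(0),thick.mean(0)
print('thin',ct,'thick',ck,'dist',np.linalg.norm(ct-ck),'mid',(ct+ck)/2,'ang',ang(ck-ct))
print('tile c',(tile[0]+tile[2])/2,'top edge',ang(tile[1]-tile[0]),np.linalg.norm(tile[1]-tile[0]),np.linalg.norm(tile[2]-tile[1]),ang(tile[1]-tile[2]))
print('screws',np.mean(scr,0),ang(scr[0]-scr[1]),ang(scr[2]-scr[3]),ang((scr[2]+scr[3])-(scr[0]+scr[1])))
print('thin/thick side angs',ang(thin[0]-thin[3]),ang(thin[1]-thin[2]),ang(thick[0]-thick[3]),ang(thick[1]-thick[2]))
zb=read_state()['tool_pos'][2]-.0402
f=[w(p,zb) for p in [(133,283),(241,283)]];t=[w(p,zb+.06) for p in [(118,432),(263,432)]]
s=read_state();R=Ro.from_rotvec(s['tcp_rot']).as_matrix()
for n,e in(('foot',f),('top',t)):
  c=sum(e)/2;print(n,c,np.linalg.norm(e[0]-e[1]),'in tool',R.T@(c-s['tool_pos']))
print(ang(R[:,0]),ang(R[:,1]))
E
```

```text
thin [0.53615164 0.07690954 0.034     ] thick [0.51883842 0.19370179 0.034     ] dist 0.11806852311904577 mid [0.52749503 0.13530566 0.034     ] ang 98.43208855051958
tile c [0.52727419 0.13588391 0.04      ] top edge 98.73730306242942 0.07002526416033264 0.08056559375731528 -170.54865913939233
screws [0.52748506 0.13531289 0.034     ] -171.6998193882959 -171.68827469723246 98.42229182851177
thin/thick side angs -171.62477985344745 -171.56518717148975 -171.30532941410888 -170.8345743798113
foot [0.49798602 0.08874137 0.13816693] 0.01357438714806034 in tool [ 0.03099599 -0.00039244  0.04029245]
top [0.49685478 0.08871307 0.19816693] 0.012629885794523048 in tool [ 3.22928891e-02 -7.85040323e-05 -1.97033795e-02]
-169.29421088897044 100.70541189596766
```

```bash
python3 - <<'E'
from h import *
plan([.5352,.0920,.092],np.radians(98.43))
E
```

```text
t 6.92 pos [0.5285 0.0948 0.1784] q [ 0.13  0.05  1.96  0.    1.14 -1.63] F [ 0.6 -0.  -0.5] w 0.148
shift cm [-0.63 -0.42  8.63] tilt rad [ 0.0021934  -0.00300155  0.        ]
turn z 0.0397
```

```bash
python3 -m crank '[[[-0.63,-0.42,0,0,0,0],[0,0,0,0.002,-0.003,0.04],[0,0,2,0,0,0],[0,0,2.6,0,0,0],[0,0,2.6,0,0,0],[0,0,1.4,0,0,0],[0,0,0,0,0,0],[0,0,0,0,0,0]]]' && python3 -m crank '[[[0,0,0,0,0,0],[0,0,0,0,0,0]]]'
python3 - <<'E'
from h import *
plan([.5352,.0920,.092],np.radians(98.43))
m=camera_model('wrist');im=read_camera('wrist');np.save('m4.npy',m,allow_pickle=True)
cv2.imwrite('pics/w4.png',im)
p=fit(m,np.array([.53,.10,.04]));print(p)
b=read_camera('side');q=fit(camera_model('side'),np.array([.534,.092,.05]));x,y=int(q[0])-60,int(q[1])-60
print(x,y);B=cv2.resize(b[y:y+120,x:x+90],(240,320))
cv2.imwrite('pics/c4.png',np.hstack([cv2.resize(im,(560,420))[:420],cv2.copyMakeBorder(B,0,100,0,0,0)]))
E
```

```text
time: 7.58
tool_pos: [0.5355, 0.0917, 0.0921]
tcp_rot: [0.232, -3.132, -0.0]
wrist_force: [0.5, -0.2, -1.2]
width: 0.158
grip_force: 39.4
time: 7.75
tool_pos: [0.5377, 0.0921, 0.0948]
tcp_rot: [-0.232, 3.129, 0.001]
wrist_force: [0.5, -0.2, -1.3]
width: 0.154
grip_force: 39.4
t 7.75 pos [0.5377 0.0921 0.0948] q [ 0.12  0.14  2.02  0.    0.98 -1.6 ] F [ 0.5 -0.2 -1.3] w 0.154
shift cm [0.25 0.02 0.27] tilt rad [5.28404075e-05 4.39199014e-03 0.00000000e+00]
turn z 0.0009
[298.44944774 226.95532048]
233 231
```

View pics/c4.png

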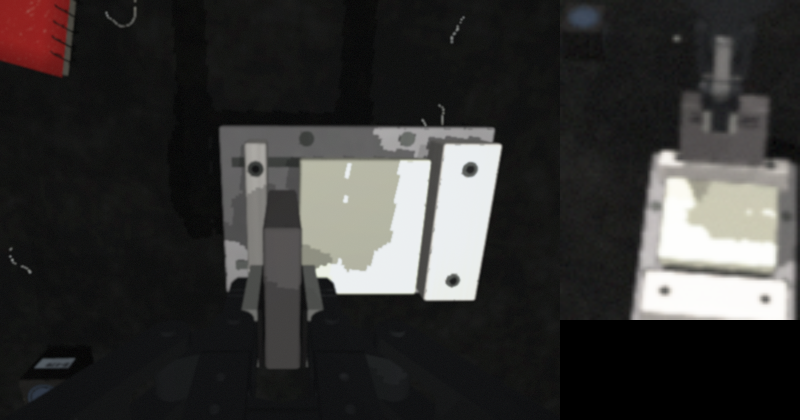

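Wrist view: the spacer foot edge spans about (266–299,192), right over the gap between the thin stop edge (267) and the tile edge (301). Side view agrees. I'll measure it numerically.

```bash
python3 - <<'E'
from h import *
m=np.load('m4.npy',allow_pickle=True).item();g=cv2.cvtColor(cv2.imread('pics/w4.png'),cv2.COLOR_BGR2GRAY)
for r in (170,182,196,205,215,230): print(r,g[r,240:308:2].tolist())
u=np.array([np.cos(np.radians(98.43)),np.sin(np.radians(98.43))])
G=np.array([.534,.0918])
for n,p,z in(('stopR',(267,175),.034),('tileL',(301,175),.04),('stopL',(244.5,175),.034),('tileR',(430,175),.04),('footL',(265.5,196),.0546),('footR',(299,196),.0546),('topL',(264,300),.1146),('topR',(301.5,300),.1146)):
  print(n,((onz(m,p,z)[:2]-G)@u*1000).round(2))
E
```

```text
170 [97, 81, 88, 124, 85, 56, 36, 22, 21, 32, 54, 81, 142, 117, 92, 98, 98, 98, 99, 99, 99, 100, 100, 100, 88, 80, 80, 79, 80, 83, 125, 172, 183, 183]
182 [88, 79, 87, 135, 158, 161, 164, 167, 166, 162, 161, 164, 159, 119, 89, 97, 98, 99, 100, 100, 100, 99, 99, 87, 78, 77, 78, 78, 77, 84, 129, 175, 182, 183]
196 [78, 79, 81, 110, 126, 128, 130, 131, 130, 128, 127, 128, 126, 97, 52, 48, 48, 49, 51, 49, 49, 50, 50, 50, 50, 50, 51, 50, 58, 84, 141, 179, 182, 181]
205 [78, 78, 78, 99, 123, 127, 131, 131, 131, 127, 125, 127, 123, 82, 47, 50, 50, 49, 51, 51, 51, 51, 51, 51, 51, 50, 50, 51, 50, 79, 146, 179, 181, 181]
215 [76, 78, 77, 99, 123, 127, 129, 130, 131, 128, 126, 127, 104, 51, 49, 50, 51, 49, 51, 51, 51, 51, 49, 50, 51, 51, 50, 51, 50, 64, 142, 179, 180, 180]
230 [77, 78, 77, 90, 119, 127, 127, 129, 131, 128, 126, 100, 71, 79, 80, 81, 81, 81, 81, 80, 81, 81, 81, 81, 80, 80, 81, 80, 81, 79, 81, 148, 179, 179]
stopR -8.8
tileL 9.64
stopL -21.21
tileR 78.9
footL -8.85
footR 8.04
topL -7.2
topR 6.7
```

```bash
python3 -m crank '[[[0.2,0.08,0,0,0.004,0],[0,0,0.6,0,0,0],[0,0,0.6,0,0,0],[0,0,0.6,0,0,0],[0,0,0,0,0,0],[0,0,0,0,0,0]]]' && python3 -c "
from h import *
plan([.5352,.0925,.0522],np.radians(98.43))"
```

```text
time: 8.35
tool_pos: [0.5328, 0.0923, 0.0738]
tcp_rot: [0.232, -3.128, 0.0]
wrist_force: [0.7, -0.5, -1.9]
width: 0.152
grip_force: 39.4
t 8.35 pos [0.5328 0.0923 0.0738] q [ 0.13  0.17  2.03  0.    0.95 -1.59] F [ 0.7 -0.5 -1.9] w 0.152
shift cm [-0.25 -0.02  2.16] tilt rad [ 0.00017575 -0.00529434  0.        ]
turn z 0.0011
```

```bash
python3 -m crank '[[[0,0,0.5,0,-0.002,0],[0,0,0.5,0,0,0],[0,0,0.4,0,0,0],[0,0,0.3,0,0,0],[0,0,0,0,0,0],[0,0,0,0,0,0]]]' && python3 -m crank '[[[0,0,0.2,0,0,0],[0,0,0.1,0,0,0],[0,0,0,0,0,0],[0,0,0,0,0,0]]]'
```

```text
time: 8.85
tool_pos: [0.5334, 0.0924, 0.0575]
tcp_rot: [0.232, -3.131, -0.0]
wrist_force: [-0.7, 0.0, -1.6]
width: 0.151
grip_force: 39.4
time: 9.18
tool_pos: [0.5337, 0.0925, 0.0549]
tcp_rot: [0.233, -3.132, -0.0]
wrist_force: [0.1, -0.5, -1.9]
width: 0.153
grip_force: 39.4
```

```bash
python3 -m crank '[[[0,0,0.15,0,0,0],[0,0,0.1,0,0,0],[0,0,0,0,0,0],[0,0,0,0,0,0]]]'; python3 -m crank '[[[0,0,0.1,0,0,0],[0,0,0,0,0,0],[0,0,0,0,0,0]]]'
```

```text
time: 9.52
tool_pos: [0.5337, 0.0925, 0.0524]
tcp_rot: [0.232, -3.132, -0.0]
wrist_force: [0.5, -0.7, -1.5]
width: 0.154
grip_force: 39.5
time: 9.77
tool_pos: [0.5338, 0.0925, 0.0523]
tcp_rot: [0.233, -3.132, -0.0]
wrist_force: [-2.4, -0.5, 4.8]
width: 0.149
grip_force: 40.4
```

```bash
python3 -m crank '[[[0,0,0,0,0,0],[0,0,0,0,0,0],[0,0,0,0,0,0],[0,0,0,0,0,0]]]' 4; python3 -m crank '[[[0,0,-1,0,0,0],[0,0,-2,0,0,0],[0,0,-3,0,0,0],[0,0,-3,0,0,0],[0,0,-2,0,0,0],[0,0,0,0,0,0],[0,0,0,0,0,0]]]'
python3 - <<'E'
from h import *
plan([.5275,.1353,.16])
m=camera_model('wrist');im=read_camera('wrist')
p=fit(m,np.array([.534,.0918,.06])).astype(int);x,y=max(0,p[0]-110),max(0,p[1]-110);print(p)
A=cv2.resize(im,(560,420))
b=read_camera('side');q=fit(camera_model('side'),np.array([.534,.092,.05]));x,y=int(q[0])-60,int(q[1])-60
B=cv2.resize(b[y:y+120,x:x+90],(240,320))
cv2.imwrite('pics/c5.png',np.hstack([A,cv2.copyMakeBorder(B,0,100,0,0,0)]))
E
```

```text
time: 10.1
tool_pos: [0.5337, 0.0925, 0.0513]
tcp_rot: [0.233, -3.132, -0.0]
wrist_force: [0.8, -0.1, -0.1]
width: 0.47
grip_force: 0.0
time: 10.68
tool_pos: [0.5353, 0.0926, 0.1637]
tcp_rot: [-0.232, 3.13, 0.0]
wrist_force: [0.3, 0.5, -0.0]
width: 0.467
grip_force: 0.0
t 10.68 pos [0.5353 0.0926 0.1637] q [ 0.13  0.07  1.96  0.    1.11 -1.59] F [ 0.3  0.5 -0. ] w 0.467
shift cm [0.14 4.34 0.37] tilt rad [5.65892903e-05 3.32398103e-03 0.00000000e+00]
[281 210]
```

View pics/c5.png

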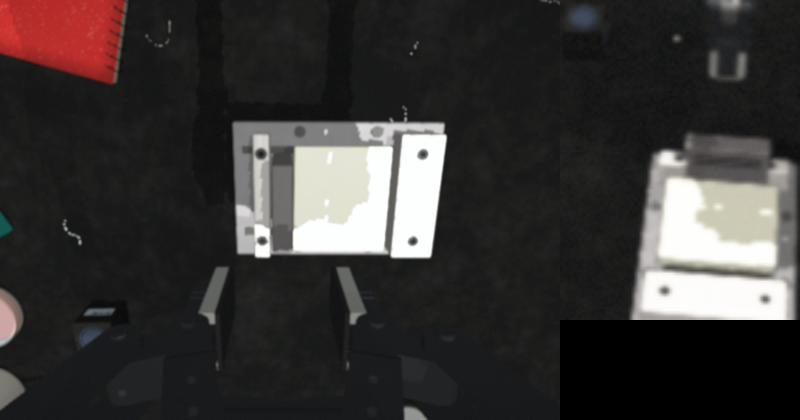

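Wrist view: the spacer stands in the gap at columns 272–293, rows 163–250, within the tile's rows 147–252. Side view confirms it upright. Now I'll close the fingers and press the tile.

```bash
python3 -m crank '[[[0.15,2.2,0,0,0.003,0],[0,2.2,0,0,0,0],[0,0,0,0,0,0],[0,0,0,0,0,0],[0,0,0,0,0,0],[0,0,0,0,0,0],[0,0,0,0,0,0],[0,0,0,0,0,0]]]' 0 30 && python3 -m crank '[[[0,0,3,0,0,0],[0,0,3,0,0,0],[0,0,3,0,0,0],[0,0,1.8,0,0,0],[0,0,0.5,0,0,0],[0,0,0,0,0,0],[0,0,0,0,0,0],[0,0,0,0,0,0]]]'
python3 -c "
from h import *
plan([.5275,.1353,.04])"
```

```text
time: 11.45
tool_pos: [0.5259, 0.1351, 0.1612]
tcp_rot: [0.231, -3.129, 0.001]
wrist_force: [0.4, -0.2, 0.1]
width: -0.001
grip_force: 0.0
time: 12.12
tool_pos: [0.5272, 0.1359, 0.0503]
tcp_rot: [0.232, -3.132, -0.0]
wrist_force: [-0.3, 0.3, 0.5]
width: -0.002
grip_force: 0.0
t 12.12 pos [0.5272 0.1359 0.0503] q [ 0.21  0.2   2.04  0.    0.9  -1.51] F [-0.3  0.3  0.5] w -0.002
shift cm [-0.02 -0.07  1.03] tilt rad [ 0.00034588 -0.00073608  0.        ]
```

```bash
python3 -m crank '[[[0,0,0.5,0,0,0],[0,0,0.3,0,0,0],[0,0,0.2,0,0,0],[0,0,0.1,0,0,0],[0,0,0,0,0,0],[0,0,0,0,0,0]]]'; python3 -m crank '[[[0,0,0.1,0,0,0],[0,0,0.1,0,0,0],[0,0,0,0,0,0],[0,0,0,0,0,0]]]';python3 -m crank '[[[0,0,0.1,0,0,0],[0,0,0.1,0,0,0],[0,0,0,0,0,0],[0,0,0,0,0,0]]]'
```

```text
time: 12.62
tool_pos: [0.5261, 0.1359, 0.0381]
tcp_rot: [0.232, -3.13, -0.0]
wrist_force: [-0.4, -0.2, 4.6]
width: 0.003
grip_force: 2.2
time: 12.95
tool_pos: [0.5262, 0.1359, 0.0361]
tcp_rot: [0.232, -3.13, -0.0]
wrist_force: [-0.6, 0.2, 6.6]
width: 0.002
grip_force: 3.0
time: 13.28
tool_pos: [0.5261, 0.1359, 0.0343]
tcp_rot: [0.232, -3.13, -0.0]
wrist_force: [0.2, 0.2, 7.7]
width: 0.002
grip_force: 3.7
```

```bash
python3 -m crank '[[[0,0,0.05,0,0,0],[0,0,0,0,0,0],[0,0,0,0,0,0],[0,0,0,0,0,0]]]'; python3 -m crank '[[[0,0,0.03,0,0,0],[0,0,0,0,0,0],[0,0,0,0,0,0],[0,0,0,0,0,0]]]'
```

```text
time: 13.62
tool_pos: [0.5261, 0.1359, 0.034]
tcp_rot: [0.232, -3.13, -0.0]
wrist_force: [-1.4, -0.5, 8.2]
width: -0.001
grip_force: 4.4
time: 13.95
tool_pos: [0.5262, 0.1359, 0.034]
tcp_rot: [0.232, -3.13, -0.0]
wrist_force: [-2.6, -0.7, 10.1]
width: 0.001
grip_force: 5.4
```

```bash
python3 -m crank '[[[0,0,0.04,0,0,0],[0,0,0,0,0,0],[0,0,0,0,0,0],[0,0,0,0,0,0],[0,0,0,0,0,0],[0,0,0,0,0,0],[0,0,0,0,0,0],[0,0,0,0,0,0]]]'
python3 - <<'E'
from h import *
f=lambda n,P,s:(lambda i,q:cv2.resize(i[int(q[1])-s:int(q[1])+s,int(q[0])-s:int(q[0])+s],(400,400),interpolation=cv2.INTER_CUBIC))(read_camera(n),fit(camera_model(n),np.array(P)))
P=[.53,.11,.05]
cv2.imwrite('pics/c6.png',np.hstack([f('scene',P,60),f('side',P,60)]))
E
```

```text
time: 14.62
tool_pos: [0.5262, 0.1359, 0.034]
tcp_rot: [0.233, -3.13, -0.0]
wrist_force: [-3.1, -1.4, 13.5]
width: 0.0
grip_force: 6.7
```

View pics/c6.png

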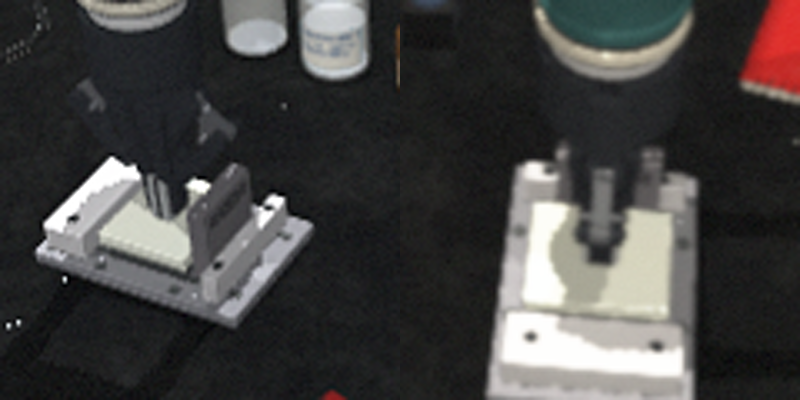

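The spacer stands upright in the gap at crop position (220,215), and the tile is pressed flush at 13.5 N. Handing in.

```bash
python3 -c "
from workcell import *
print(finish_job())"
```

```text
the job is handed in; nothing more can be done
None
```

The job is handed in at about 15 s: the larger grey spacer stands upright in the wide gap within the tile's length and is released, and the closed fingertips are holding the tile flush (TCP at 34 mm) with about 13 N.

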